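# Turn over the last tumbler and nest it on the stack

### The job

The blue stacking tumbler stands mouth-down on the bench. Turn it mouth-up (laying it on the bench to change your grip as needed) and lower it gently, neither dropped nor rammed, into the green tumbler at the top of the stack until its shoulder sits fully home on the rim below; leave the nested stack of three upright and free on the cork mat, and the crock, the bowls and the ruler where they are.

Things in the scene. Friction and masses are not known exactly. Their poses are not given: they have to be found in the camera images.
- cream_tumbler: cream stacking tumbler standing mouth-up on the mat; bottom of the stack. 100 mm tall, 180 to 300 g, wall 3.5 mm, mouth 61 mm inside. Outside: foot diameter 43, tapering out to 57 mm at 56 mm up, there a near-flat shoulder to 67 mm, then an almost straight band (67 to 68 mm) from 57 mm up to the rim at 100 mm. Origin: centre of the foot's underside; z axis: foot to mouth
- green_tumbler: celadon green tumbler of the same shape, already nested mouth-up in the cream one; origin and axes as the cream one's. Fully nested, an upper tumbler's shoulder sits on the rim below: its foot is 43.5 mm above the lower one's foot, 43 mm of its band stays uncovered above the lower rim, with about 1.5 mm of play all round
- blue_tumbler: cobalt blue tumbler of the same shape, standing mouth-down on the bench, so that its z axis points down and its origin (centre of the foot) is 100 mm above the bench. Laid on its side it rests on its shoulder and the edge of its foot, its axis then rising 12 degrees towards the mouth, and it can roll
- mat: square cork mat 180 x 180 x 5 mm fixed to the bench; origin at the centre of its underside
- crock: large cream crock with ringed neck, diameter 124 mm, 160 mm tall, 1.3 kg, standing at one side; origin at the centre of its underside; leave alone
- bowl_stack: stack of four rice bowls, diameter 116 mm, 96 mm tall, standing at one side; origin at the centre of its underside; leave alone
- ruler: steel ruler 320 x 30 x 3 mm lying flat along its y axis beyond the tumblers; origin at the centre of its underside; leave alone
Not all that is in view belongs to the job. Of the things that look like the green_tumbler, the largest one is meant.

How it is judged:
By the outcome, as a careful person would: the job done as asked, in the order asked, and still so for the second after the job is handed in, with the robot touching nothing.
It also fails if it takes over 70 s, if anything falls off the work surface, if the arm or the gripper's body presses on something with over 40 N, if the wrist force passes 120 N, or if a joint passes its speed limit or range.

### The arm

A 7-joint arm with a two-finger parallel gripper is mounted at the origin on the work surface. World frame = base frame: x ahead of the robot, y to its left, z up, the work surface at z = 0. Lengths are in m, angles in rad, forces in N, time in s.
With the tool pointing down it reaches from about 0.425 to 0.875 m from the base axis. Payload 4.7 kg.
Tool frame: the origin (TCP) lies between the finger pads; the fingertips stand 11 mm ahead of it and the grasp point (between the pads) lies 8 mm behind it; z points along the fingers, y is the line along which they close (so a half turn about z gives the same grasp; the last joint's range is limited). The gripper opens to 87 mm and grips with 3 to 60 N. Pads are 19 mm wide; open, the fingers measure 117 mm over their backs; the gripper's body (75 mm by 190 mm) begins 51 mm behind the grasp point.
Start: joints at [1.34, 0.321, -0.07, 1.45, 0.023, 1.371, -0.057], TCP at [0.158, -0.631, 0.234] pointing down, gripper open.
Joint ranges: [-2.86, 2.86], [-0.3, 2.09], [-1.38, 1.24], [0.06, 2.45], [-1.56, 4.7], [0.09, 2.05], [-2.69, 2.69]. Speed limits (rad/s): [2.57, 2.57, 3.14, 3.14, 3.14, 3.14, 3.14].

### API

Orientations are given as a rotation vector (axis times angle).
In Python, from bench import ctrl gives the robot as it stands. The module is installed in compiled form; this text tells all that it offers.
- The arm moves only by the shell command python3 -m inch 'ROWS' [FORCE]. ROWS is JSON, a list of rows, each an object with "slide": the shift along the tool's x, y, z scaled (see below), a list of three; "angular": the turn, a rotation vector about the tool's x, y, z scaled (see below), a list of three; "claw": the opening, from -1 (shut) to 1 (fully open). In form: [{"slide": [tx, ty, tz], "angular": [rx, ry, rz], "claw": claw}, ...]. A call has 1 to 10 rows; each row is the pose to reach, as a shift and turn from the pose commanded when the call began, along the tool's axes at that moment; what a row does not reach only later rows make up. The controller multiplies each number of a shift by 0.25 m and each number of a turn by 30 degrees. A row lasts 1/10 s, in which the tool goes at most 50 mm and 8.59 degrees, less where a joint would pass 70% of its speed; a pose out of reach is approached as far as the arm can. A call with a number of a shift or a turn outside -1 to 1 is refused whole. A call with a gripper value outside its range is refused whole. The fingers move at their own pace and stop on an object; FORCE is the grip in N (left out, the last holds). Time passes only in rows, so rows that repeat a pose let the fingers close. It gives the time, the measured TCP pose, the force, the opening and the grip force at its end, in the units of the state.
- ctrl.get_state(): the state, without advancing time (a new reading comes with each control period).
- ctrl.get_image(name): name is "scene" or "top" or "wrist"; returns a dict with "color" (384x512x3 uint8, red, green, blue), "depth" (384x512 float32, m along the optical axis (not along the pixel's ray), 0 where there is no reading), "camera_matrix" (3x3 intrinsics, pixels), "extrinsics" (4x4, takes a point from camera to world coordinates); the wrist camera has in their place "tool_from_camera" (4x4, takes a point from camera to tool coordinates, whose origin is the TCP and whose axes are the flange's). Camera axes: x right, y up, looking along -z (the intrinsics and any distortion apply to the point x, -y, -z); pixel columns grow to the right and rows downward; lengths in m; the calibration is good to about 2 mm. A picture is of the moment at which its call begins: read the wrist's pose just before it.
- ctrl.close_job(): hands the job in; it is judged then, once.
Trained networks look in the newest picture that a camera, given by its name, has taken for a name from the list of things; names that differ only in an ending like _2 or _b are one class to them, and where a whole thing is asked for, a point or a joint stands for the part that bears it (a point fixed in the world has none). Each returns a list of dicts, best first, with "confidence" (0 to 1); they miss things now and then, are a little off and sometimes report something else, mostly with a low value. They report only what shows in the picture. A call takes as long as a camera call. They do not tell look-alikes from the thing itself.
- ctrl.find_in(query, camera): "bbox" ([centre column, centre row, width, height] in pixels, round what is visible of it).
- ctrl.outline_of(query, camera): "mask" (384x512 bool, what is visible of it) and "bbox" ([centre column, centre row, width, height] in pixels, round what is visible of it).
The state is a dict: "time": time; "joint_positions": joint angles; "qd": joint speeds; "joint_torque": joint torques, N m; "position": TCP position; "tool_rot": TCP orientation; "ft_force": force on the tool from outside, world axes, zero at the start; "torque": the same for the moment, N m; "grip_width": opening from 0.0 (shut) to 1.0 (fully open); "grip_force": force on a finger pad.
Only numpy, scipy, OpenCV 4.12 (cv2) and the standard library are available. Lean on these libraries where they do the work, as an engineer would, in place of code of your own. Each camera call takes 0.05 s, during which the arm holds its last target. There are 200 camera calls.

## Working session

There is one attempt and no reset: what is moved stays moved. The work goes in short steps, Python scripts to look and compute and a shell command to move; the robot and the scene stay as the last step left them, time stands still between calls to the robot, and variables do not carry over. Pictures are saved under pics/ and viewed, at most 10 in all, crops included, and the job is handed in when it is done.

```bash
mkdir -p pics; cat > h.py <<'E'
import numpy as np, cv2
from bench import ctrl
from scipy.spatial.transform import Rotation as R
def cloud(im, T=None):
    d=im["depth"];K=np.array(im["camera_matrix"]);v,u=np.mgrid[0:d.shape[0],0:d.shape[1]]
    p=np.stack([(u-K[0,2])/K[0,0]*d,-(v-K[1,2])/K[1,1]*d,-d,np.ones_like(d)],-1)
    T=np.array(im["extrinsics"]) if T is None else T
    return (p@T.T)[...,:3]
def save(im,n,crop=None,s=1):
    c=im["color"][...,::-1]
    if crop: c=c[crop[1]:crop[3],crop[0]:crop[2]]
    cv2.imwrite("pics/"+n,cv2.resize(c,None,fx=s,fy=s))
E
python3 - <<'E'
from h import *
s=ctrl.get_state();print(s)
a=ctrl.get_image("scene");b=ctrl.get_image("top")
save(a,"scene.png",s=1.5);save(b,"top.png",s=1.5)
for n,im in(("scene",a),("top",b)):
    P=cloud(im)
    for q in("blue_tumbler","green_tumbler","cream_tumbler","mat","crock","bowl_stack","ruler"):
        for r in ctrl.outline_of(q,n)[:4]:
            m=r["mask"]&(im["depth"]>0);p=P[m]
            print(n,q,round(r["confidence"],2),np.round(r["bbox"]),np.round(np.percentile(p,[2,50,98],axis=0),3).tolist() if len(p) else None)
E
```

```text
{'time': 0.0, 'joint_positions': array([ 1.34011587,  0.32179272, -0.07008293,  1.45169327,  0.02260359,
        1.37081052, -0.05690939]), 'qd': array([-0.00097451,  0.00031164,  0.0001367 , -0.00057541,  0.00054904,
       -0.00068117, -0.00123133]), 'joint_torque': array([ 8.12949452e-06, -4.91282558e+01, -4.03899942e-01, -3.12527525e+01,
       -6.38879905e-02,  4.36024368e-02,  1.91477634e-04]), 'position': array([ 0.15734032, -0.6301063 ,  0.23247199]), 'tool_rot': array([-3.11621564e+00, -3.83342732e-01,  5.30108592e-04]), 'ft_force': array([-0.35328935,  0.71744445, -0.9255454 ]), 'torque': array([ 0.00705612, -0.03693212, -0.00778031]), 'grip_force': 0.0, 'grip_width': 0.9999398878532465}
scene blue_tumbler 0.51 [264. 184.  18.  24.] [[0.544, 0.143, 0.004], [0.574, 0.159, 0.055], [0.594, 0.194, 0.102]]
scene green_tumbler 0.82 [221. 270.  14.  24.] [[0.683, -0.322, -0.0], [0.747, -0.299, 0.051], [0.772, -0.236, 0.074]]
scene green_tumbler 0.58 [196. 219.  20.  25.] [[0.543, -0.267, 0.094], [0.571, -0.231, 0.129], [0.61, -0.2, 0.149]]
scene green_tumbler 0.54 [153. 259.  15. 
[... 854 characters left out ...]
8], [0.61, -0.202, 0.149]]
top blue_tumbler 0.66 [207. 212.  17.  12.] [[0.524, 0.142, 0.011], [0.554, 0.168, 0.079], [0.586, 0.205, 0.106]]
top green_tumbler 0.66 [355. 224.  14.  14.] [[0.506, -0.431, 0.001], [0.528, -0.416, 0.045], [0.551, -0.384, 0.075]]
top green_tumbler 0.59 [316. 209.  18.  19.] [[0.541, -0.268, 0.051], [0.572, -0.246, 0.106], [0.602, -0.203, 0.152]]
top mat 0.79 [309. 216.  56.  57.] [[0.459, -0.331, -0.001], [0.54, -0.223, 0.005], [0.649, -0.141, 0.011]]
top crock 0.69 [ 88. 235.  58.  40.] [[0.418, 0.533, 0.002], [0.471, 0.616, 0.089], [0.53, 0.649, 0.161]]
top ruler 0.66 [264. 156.  77.  20.] [[0.773, -0.208, -0.004], [0.796, -0.057, 0.002], [0.821, 0.096, 0.008]]
```

View pics/scene.png

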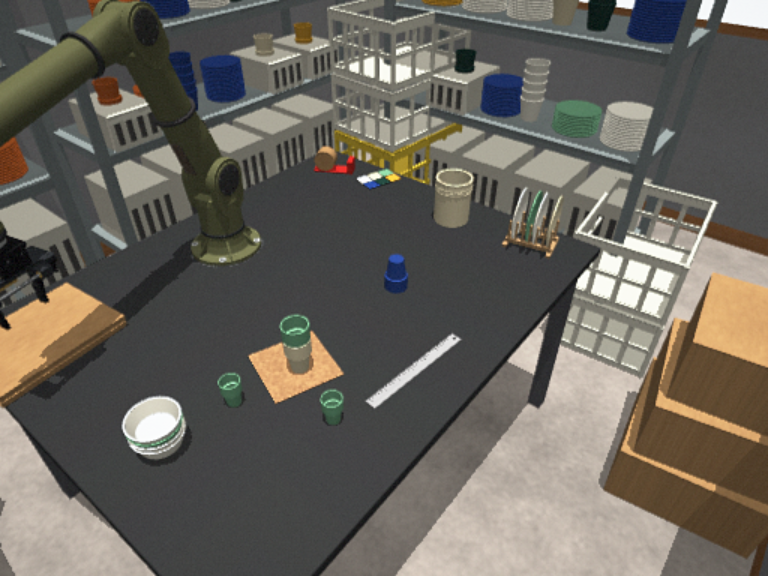

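View pics/top.png

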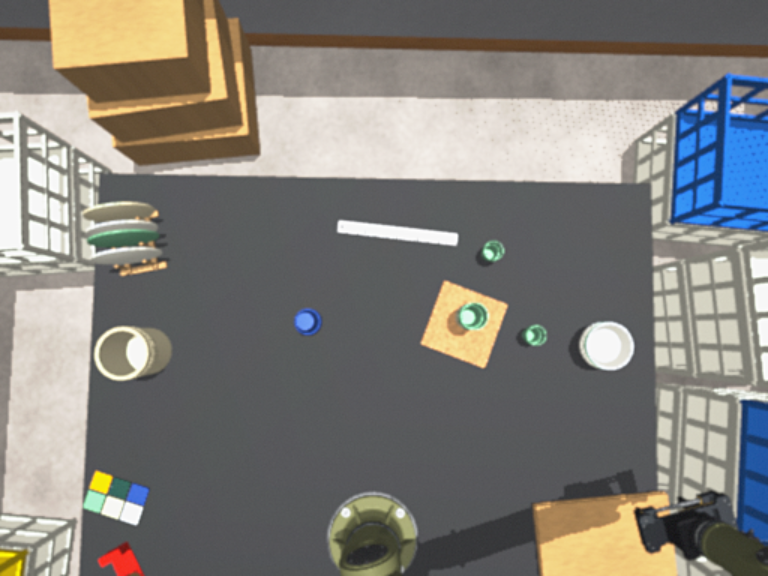

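The top picture shows blue at (307,321)/1.5 and the nested green at (472,317)/1.5. Three things could pass for the green tumbler in the scene image: the one in the stack at (196,219), a small one at (153,259) and a small one at (221,270). I choose (196,219), because it is nested on the cream tumbler on the mat and its band is the widest. I'll check that in a crop.

```bash
cat >> h.py <<'E'
def plan(p,Rt,s=None):
    "slide/angular (scaled) from measured pose to world p, rotation Rt"
    s=s or ctrl.get_state();R0=R.from_rotvec(s["tool_rot"])
    d=R0.inv().apply(np.array(p)-s["position"])/.25
    w=np.degrees((R0.inv()*Rt).as_rotvec())/30
    print("slide",np.round(d,3),"ang",np.round(w,3))
def circ(P):
    from scipy.optimize import least_squares as ls
    f=ls(lambda c:np.hypot(P[:,0]-c[0],P[:,1]-c[1])-c[2],[*P[:,:2].mean(0),.03],loss="soft_l1",f_scale=.002).x
    return np.round(f,4)
E
python3 - <<'E'
from h import *
a=ctrl.get_image("scene");save(a,"crop.png",(140,190,290,300),5)
for cam in("scene","top"):
    im=ctrl.get_image(cam);P=cloud(im).reshape(-1,3)
    def near(x,y,z0,z1,r=.06): return P[(np.hypot(P[:,0]-x,P[:,1]-y)<r)&(P[:,2]>z0)&(P[:,2]<z1)]
    for n,x,y,z0,z1 in(("blue band",.56,.17,.008,.04),("blue taper",.56,.17,.05,.095),("blue foot",.56,.17,.096,.115),("green band",.575,-.235,.11,.145),("cream band",.575,-.235,.065,.1),("small1",.53,-.41,.04,.09),("small2",.735,-.29,.04,.09)):
        q=near(x,y,z0,z1);print(cam,n,len(q),circ(q) if len(q)>8 else"", np.round(q.mean(0),3),q[:,2].max().round(3) if len(q) else "")
E
```

```text
scene blue band 97 [0.5589 0.1768 0.0335] [0.575 0.156 0.024] 0.04
scene blue taper 113 [0.56   0.1758 0.0238] [0.57  0.162 0.072] 0.095
scene blue foot 50 [0.5591 0.1743 0.0155] [0.561 0.174 0.099] 0.103
scene green band 257 [ 0.5777 -0.2353  0.032 ] [ 0.579 -0.236  0.127] 0.145
scene cream band 129 [ 0.5781 -0.2352  0.0319] [ 0.596 -0.25   0.083] 0.1
scene small1 202 [ 0.5333 -0.4068  0.0234] [ 0.533 -0.407  0.059] 0.076
scene small2 205 [ 0.7482 -0.2987  0.0233] [ 0.748 -0.298  0.058] 0.078
top blue band 23 [0.5545 0.1741 0.0329] [0.56  0.157 0.027] 0.04
top blue taper 60 [0.555  0.1747 0.0246] [0.553 0.162 0.074] 0.095
top blue foot 98 [0.5553 0.175  0.0153] [0.555 0.175 0.101] 0.106
top green band 82 [ 0.5715 -0.2337  0.0317] [ 0.573 -0.241  0.126] 0.145
top cream band 70 [ 0.571  -0.2294  0.0275] [ 0.572 -0.236  0.083] 0.1
top small1 102 [ 0.5278 -0.4064  0.0229] [ 0.528 -0.41   0.059] 0.078
top small2 91 [ 0.7417 -0.2988  0.0229] [ 0.744 -0.302  0.06 ] 0.077
```

View pics/crop.png

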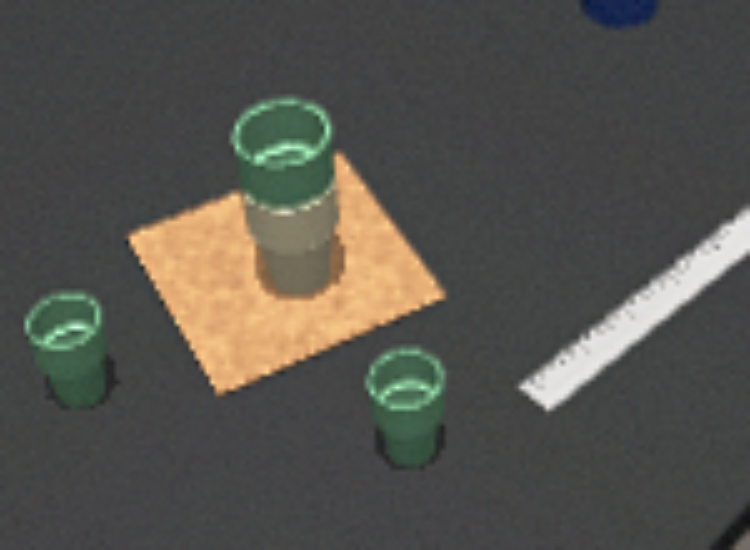

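```bash
python3 -m inch '[{"slide":[0,0,-0.4],"angular":[0,0,0],"claw":1},{"slide":[0,0,-0.4],"angular":[0,0,0],"claw":1},{"slide":[0.4,-0.4,-0.4],"angular":[0,0,-1],"claw":1},{"slide":[0.8,-0.5,-0.4],"angular":[0,0,-1],"claw":1},{"slide":[0.95,-0.5,-0.4],"angular":[0,0,-1],"claw":1},{"slide":[0.95,-0.5,-0.4],"angular":[0,0,-1],"claw":1},{"slide":[0.95,-0.5,-0.4],"angular":[0,0,-1],"claw":1},{"slide":[0.95,-0.5,-0.4],"angular":[0,0,-1],"claw":1}]'; python3 -c "
from h import *
s=ctrl.get_state();print(s['joint_positions'].round(4).tolist(),R.from_rotvec(s['tool_rot']).as_matrix().round(3))"
```

```text
time: 1.75
position: [0.3627, -0.4472, 0.3342]
tool_rot: [2.908, 1.189, 0.004]
ft_force: [-0.1, 0.4, 0.2]
grip_width: 1.0
grip_force: 0.0
[1.104, 0.1466, -0.2937, 1.4694, 0.0398, 1.5306, 0.0173] [[ 0.713  0.701  0.003]
 [ 0.701 -0.713  0.001]
 [ 0.003  0.001 -1.   ]]
```

The crop confirms it: the nested green at (285,150) in the crop has a band radius of about 34 mm, and the two small ones are about 23 mm. I'll carry on over towards blue.

```bash
python3 -m inch '[{"slide":[0.9,-0.5,0],"angular":[0,0,-1],"claw":1},{"slide":[0.9,-0.5,0],"angular":[0,0,-1],"claw":1},{"slide":[0.9,-0.5,0],"angular":[0,0,-1],"claw":1},{"slide":[0.9,-0.5,0],"angular":[0,0,-1],"claw":1},{"slide":[0.9,-0.5,0],"angular":[0,0,-1],"claw":1},{"slide":[0.9,-0.5,0],"angular":[0,0,-1],"claw":1},{"slide":[0.9,-0.5,0],"angular":[0,0,-1],"claw":1}]'; python3 -c "
from h import *
s=ctrl.get_state();print(s['joint_positions'].round(4).tolist(),R.from_rotvec(s['tool_rot']).as_matrix().round(3))"
# test pitching about tool x
python3 -m inch '[{"slide":[0.4,0,0],"angular":[1,0,0],"claw":1},{"slide":[0.4,0,0],"angular":[1,0,0],"claw":1},{"slide":[0.4,0,0],"angular":[1,0,0],"claw":1},{"slide":[0.4,0,0],"angular":[1,0,0],"claw":1},{"slide":[0.4,0,0],"angular":[1,0,0],"claw":1}]';  python3 -c "
from h import *
s=ctrl.get_state();print(s['joint_positions'].round(4).tolist(),R.from_rotvec(s['tool_rot']).as_matrix().round(3))"
```

```text
time: 2.45
position: [0.4333, -0.2037, 0.3341]
tool_rot: [2.503, 1.896, -0.001]
ft_force: [-0.6, -0.8, -0.2]
grip_width: 1.003
grip_force: 0.0
[0.9263, -0.0655, -0.5104, 1.6764, -0.0309, 1.5211, 0.1439] [[ 0.271  0.963  0.001]
 [ 0.963 -0.271 -0.002]
 [-0.001  0.001 -1.   ]]
time: 2.95
position: [0.4609, -0.1119, 0.3299]
tool_rot: [-2.145, -1.613, 0.436]
ft_force: [-0.9, -0.2, -0.3]
grip_width: 0.998
grip_force: 0.0
[0.692, 0.3834, -0.6533, 1.3458, 0.1035, 2.0038, -0.249] [[ 0.278  0.829 -0.486]
 [ 0.961 -0.239  0.142]
 [ 0.001 -0.506 -0.863]]
```

```bash
cat > kin.py <<'E'
import numpy as np, itertools
from scipy.spatial.transform import Rotation as R
D=[([1.34011587,.32179272,-.07008293,1.45169327,.02260359,1.37081052,-.05690939],[.15734,-.63011,.23247],[-3.11621564,-.383342732,.000530]),
([1.104,.1466,-.2937,1.4694,.0398,1.5306,.0173],[.3627,-.4472,.3342],[2.908,1.189,.004]),
([.9263,-.0655,-.5104,1.6764,-.0309,1.5211,.1439],[.4333,-.2037,.3341],[2.503,1.896,-.001]),
([.692,.3834,-.6533,1.3458,.1035,2.0038,-.249],[.4609,-.1119,.3299],[-2.145,-1.613,.436])]
def chain(q,s):
    r=R.identity();o=[]
    for i,(a,b) in enumerate(zip(q,s)):
        r=r*R.from_euler("zyzyzyz"[i],a*b);o.append(r)
    return o
def lin(q,s):
    o=chain(q,s);z=lambda r:r.as_matrix()
    # base h(z), offset x after1, L1 (z after 3), x offset after 3, L2 (z after 5), x off after 5, Lt (z after 6), x off after 6
    return np.stack([[0,0,1.],z(o[1])[:,2],z(o[2])[:,0],z(o[3])[:,2],z(o[3])[:,0],z(o[5])[:,2],z(o[5])[:,0]],1)
def fit():
    best=[]
    for s in itertools.product([1,-1],repeat=7):
        C=[chain(q,s)[-1].inv()*R.from_rotvec(r) for q,p,r in D]
        m=R.concatenate(C).mean();e=max((m.inv()*c).magnitude() for c in C);
        A=np.concatenate([lin(q,s) for q,p,r in D]);b=np.concatenate([p for q,p,r in D])
        x,*_=np.linalg.lstsq(A,b,rcond=1e-3);best.append((e,np.abs(A@x-b).max(),s,x.round(4),m.as_rotvec().round(3)))
    return sorted(best,key=lambda t:t[0])
if __name__=="__main__":
    for b in fit()[:4]:print(b)
E
python3 kin.py
```

```text
(0.0004679889456511547, np.float64(0.02499833523560563), (-1, 1, -1, 1, -1, 1, -1), array([ 1.534e-01,  4.521e-01,  7.000e-04,  4.994e-01, -1.112e-01,
        3.579e-01,  1.000e-04]), array([0.   , 0.   , 1.571]))
(0.14213478459718684, np.float64(0.04516108050700779), (-1, 1, -1, 1, 1, 1, -1), array([-0.105 ,  0.3319,  0.0097,  0.4714, -0.416 ,  0.286 , -0.0028]), array([ 0.037, -0.059,  1.59 ]))
(0.21685896291379655, np.float64(0.09554596722669595), (-1, -1, -1, -1, -1, 1, 1), array([ 0.7068, -0.1854, -0.5292, -1.2676,  0.0121, -0.2523, -0.2607]), array([-2.069, -2.125,  0.162]))
(0.3010723836145441, np.float64(0.09788178946357393), (-1, -1, -1, -1, 1, 1, 1), array([ 0.5642, -0.2595, -0.5535, -1.2959,  0.2741, -0.2996, -0.2563]), array([-2.008, -2.115,  0.113]))
```

```bash
cat >> kin.py <<'E'
from scipy.optimize import least_squares
S=(-1,1,-1,1,-1,1,-1);X=np.array([.1534,.4521,.0007,.4994,-.1112,.3579,.0001])
C=R.from_rotvec([0,0,np.pi/2])
lo=np.array([-2.86,-.3,-1.38,.06,-1.56,.09,-2.69])+.05;hi=np.array([2.86,2.09,1.24,2.45,4.7,2.05,2.69])-.05
def fk(q): return lin(q,S)@X, chain(q,S)[-1]*C
def ik(p,Rt,q0):
    def f(q):
        a,b=fk(q);return np.r_[(a-p)*20,(Rt.inv()*b).as_rotvec()*5,(q-q0)*.01]
    r=least_squares(f,np.clip(q0,lo,hi),bounds=(lo,hi));q=r.x;a,b=fk(q);return q,np.linalg.norm(a-p),(Rt.inv()*b).magnitude()
def tool(head,down,flip=0):
    "tool z at heading (deg) and pitch down (deg), y horizontal"
    h,d=np.radians([head,down]);z=np.array([np.cos(h)*np.cos(d),np.sin(h)*np.cos(d),-np.sin(d)])
    y=np.array([-np.sin(h),np.cos(h),0])*(-1 if flip else 1);return R.from_matrix(np.stack([np.cross(y,z),y,z],1))
E
cat > t.py <<'E'
from kin import *
np.set_printoptions(suppress=True,linewidth=150)
q0=np.array([0,.4,-.3,1.5,1.4,1.5,0])
for head in(-60,-75,-90,-105):
  for flip in(0,1):
    T=tool(head,15,flip);g=np.array([.557,.175,.03])+T.as_matrix()[:,2]*.008
    qa,e,a=ik(g,T,q0)
    T2=tool(head,-15,1-flip);g2=np.array([.5745,-.235,.20])
    qb,e2,a2=ik(g2,T2,qa)
    print(head,flip,qa.round(2),round(e,3),round(a,2),'|',qb.round(2),round(e2,3),round(a2,2), 'elbow/wrist z')
E
python3 t.py
```

```text
-60 0 [-0.55  0.7  -0.4   2.    1.27  1.7  -1.2 ] 0.0 0.0 | [-0.11  0.48 -0.07  2.4   1.92  1.8   1.82] 0.014 0.08 elbow/wrist z
-60 1 [-0.4   0.76 -0.6   2.    1.33  1.82  1.91] 0.0 0.0 | [ 0.32  0.55 -0.53  2.4   2.03  2.   -1.23] 0.014 0.08 elbow/wrist z
-75 0 [-0.59  0.8  -0.3   1.78  1.08  1.79 -1.17] 0.0 0.0 | [-0.36  0.53  0.18  2.28  1.67  1.72  1.9 ] 0.0 0.0 elbow/wrist z
-75 1 [-0.36  0.89 -0.63  1.78  1.21  1.98  1.88] 0.0 0.0 | [ 0.18  0.57 -0.42  2.28  1.82  2.   -1.19] 0.0 0.0 elbow/wrist z
-90 0 [-0.6   0.91 -0.22  1.55  0.91  1.88 -1.16] 0.0 0.0 | [-0.26  0.65  0.08  2.06  1.49  1.84  2.02] 0.0 0.0 elbow/wrist z
-90 1 [-0.46  0.95 -0.45  1.55  1.    2.    1.9 ] 0.0 0.0 | [-0.17  0.65 -0.02  2.06  1.52  1.9  -1.12] 0.0 0.0 elbow/wrist z
-105 0 [-0.58  1.02 -0.14  1.34  0.74  2.   -1.16] 0.0 0.0 | [-0.16  0.77  0.01  1.82  1.35  2.    2.13] 0.0 0.0 elbow/wrist z
-105 1 [-0.58  1.02 -0.15  1.34  0.74  2.    1.98] 0.0 0.0 | [-0.73  0.97  0.81  1.82  1.01  1.52 -0.82] 0.0 0.0 elbow/wrist z
```

```bash
cat > t.py <<'E'
from h import *; from kin import *
np.set_printoptions(suppress=True,linewidth=150)
im=ctrl.get_image("wrist");print(np.round(im["tool_from_camera"],3))
q0=ctrl.get_state()["joint_positions"]
T=tool(-55,50);plan([.483,.28,.21],T);plan([.40,.05,.33],T)
q,e,a=ik(np.array([.483,.28,.21]),T,q0);print(q.round(2),e,a)
for hb in(-50,-60):
  for dn in(15,20):
    Tb=tool(hb,dn);g=np.array([.557,.175,.03])+Tb.as_matrix()[:,2]*.008
    qa,e,a=ik(g,Tb,q);print(hb,dn,qa.round(2),round(e,3),round(a,2))
    for hs in(-75,-90):
      qb,e,a=ik(np.array([.5745,-.235,.2]),tool(hs,-dn,1),qa);print('   ',hs,qb.round(2),round(e,3),round(a,2))
E
python3 t.py
```

```text
[[ 0.     0.968  0.253  0.069]
 [ 1.    -0.001  0.001 -0.   ]
 [ 0.001  0.253 -0.968 -0.151]
 [ 0.     0.     0.     1.   ]]
slide [ 1.529 -0.057  0.596] ang [-1.498 -1.667 -1.285]
slide [ 0.553 -0.353  0.212] ang [-1.498 -1.667 -1.285]
[-0.1   0.31 -1.01  1.82  0.85  1.59 -0.7 ] 6.762030425946492e-07 5.520803862731665e-06
-50 15 [-0.33  0.7  -0.67  2.15  1.47  1.77 -1.23] 0.0 0.0
    -75 [-0.1   0.53 -0.11  2.28  1.74  1.85  1.92] 0.0 0.0
    -90 [-0.01  0.66 -0.21  2.06  1.57  2.    2.02] 0.0 0.0
-50 20 [-0.28  0.65 -0.72  2.15  1.43  1.7  -1.18] 0.0 0.0
    -75 [-0.13  0.59 -0.06  2.27  1.76  1.92  1.87] 0.0 0.0
    -90 [-0.11  0.7  -0.07  2.05  1.57  2.    1.98] 0.0 0.0
-60 15 [-0.38  0.77 -0.62  2.    1.34  1.84 -1.23] 0.0 0.0
    -75 [-0.13  0.53 -0.08  2.28  1.73  1.83  1.91] 0.0 0.0
    -90 [-0.03  0.66 -0.19  2.06  1.57  1.99  2.02] 0.0 0.0
-60 20 [-0.33  0.72 -0.66  2.01  1.32  1.77 -1.2 ] 0.0 0.0
    -75 [-0.16  0.59 -0.03  2.27  1.75  1.9   1.86] 0.0 0.0
    -90 [-0.11  0.7  -0.07  2.05  1.57  2.    1.98] 0.0 0.0
```

```bash
python3 -m inch '[{"slide":[0.6,-0.2,0],"angular":[-1,-1,-0.9],"claw":1},{"slide":[0.6,-0.2,0],"angular":[-1,-1,-0.9],"claw":1},{"slide":[0.6,-0.2,0],"angular":[-1,-1,-0.9],"claw":1},{"slide":[0.6,-0.2,0],"angular":[-1,-1,-0.9],"claw":1},{"slide":[0.6,-0.2,0],"angular":[-1,-1,-0.9],"claw":1},{"slide":[0.6,-0.2,0],"angular":[-1,-1,-0.9],"claw":1}]'; cat > st.py <<'E'
from h import *; from kin import *
np.set_printoptions(suppress=True,linewidth=150)
s=ctrl.get_state();q=s["joint_positions"];print("q",q.round(2),"model err mm",((fk(q)[0]-s["position"])*1e3).round(0))
M=R.from_rotvec(s["tool_rot"]).as_matrix();print("p",s["position"].round(4),"x",M[:,0].round(3),"y",M[:,1].round(3),"z",M[:,2].round(3),"t",s["time"])
open("log","a").write(repr((q.tolist(),s["position"].tolist(),s["tool_rot"].tolist()))+"\n")
E
python3 st.py; python3 - <<'E'
from h import *;from kin import tool
plan([.483,.28,.21],tool(-55,50));plan([.483,.28,.21],tool(-55,50,1));plan([.483,.28,.21],tool(-60,20,1))
E
```

```text
time: 3.6
position: [0.4594, 0.0475, 0.3603]
tool_rot: [1.679, 2.317, -0.412]
ft_force: [-0.4, 0.2, -0.7]
grip_width: 0.999
grip_force: 0.0
q [ 0.49 -0.06 -0.87  1.66  0.32  1.63 -0.06] model err mm [-5. 26. -1.]
p [0.4594 0.0475 0.3603] x [-0.305  0.881 -0.362] y [ 0.952  0.296 -0.081] z [ 0.036 -0.369 -0.929] t 3.6
slide [1.008 0.414 0.219] ang [-0.435 -0.643 -0.431]
slide [1.008 0.414 0.219] ang [-0.935  0.633  5.456]
slide [1.008 0.414 0.219] ang [-2.408  0.624  5.255]
```

```bash
python3 -m inch '[{"slide":[1,0.4,0.1],"angular":[-0.4,-0.6,-0.8],"claw":1},{"slide":[1,0.4,0.1],"angular":[-0.4,-0.6,-0.8],"claw":1},{"slide":[1,0.4,0.1],"angular":[-0.4,-0.6,-0.8],"claw":1},{"slide":[1,0.4,0.1],"angular":[-0.4,-0.6,-0.8],"claw":1},{"slide":[1,0.4,0.1],"angular":[-0.4,-0.6,-0.8],"claw":1},{"slide":[1,0.4,0.1],"angular":[-0.4,-0.6,-0.8],"claw":1},{"slide":[1,0.4,0.1],"angular":[-0.4,-0.6,-0.8],"claw":1}]' >/dev/null; python3 st.py
python3 -m inch '[{"slide":[0,0,0],"angular":[0,0,-1],"claw":1},{"slide":[0,0,0],"angular":[0,0,-1],"claw":1},{"slide":[0,0,0],"angular":[0,0,-1],"claw":1},{"slide":[0,0,0],"angular":[0,0,-1],"claw":1}]' >/dev/null
python3 -m inch '[{"slide":[0,0,0],"angular":[0,0,-1],"claw":1},{"slide":[0,0,0],"angular":[0,0,-1],"claw":1},{"slide":[0,0,0],"angular":[0,0,-1],"claw":1},{"slide":[0,0,0],"angular":[0,0,-1],"claw":1}]' >/dev/null
python3 -m inch '[{"slide":[0,0,0],"angular":[0,0,-1],"claw":1},{"slide":[0,0,0],"angular":[0,0,-1],"claw":1},{"slide":[0,0,0],"angular":[0,0,-1],"claw":1},{"slide":[0,0,0],"angular":[0,0,-1],"claw":1}]' >/dev/null; python3 st.py;  python3 - <<'E'
from h import *;from kin import tool
plan([.483,.28,.21],tool(-55,50,1));plan([.483,.28,.21],tool(-60,20,1))
E
```

```text
q [-0.08  0.43 -1.1   1.68  0.91  1.68 -0.51] model err mm [29. 22. -5.]
p [0.4796 0.2892 0.2361] x [-0.604  0.534 -0.592] y [ 0.715  0.69  -0.106] z [ 0.352 -0.487 -0.799] t 4.3
q [ 0.04  0.55 -1.3   1.68  1.02  1.78  1.  ] model err mm [42. 16. -9.]
p [0.4814 0.2852 0.24  ] x [-0.718 -0.688  0.105] y [-0.599  0.534 -0.596] z [ 0.354 -0.491 -0.796] t 5.5
slide [-0.003  0.056  0.108] ang [ 0.05   0.087 -2.646]
slide [-0.003  0.056  0.108] ang [ 0.625  1.008 -2.472]
```

```bash
python3 -m inch '[{"slide":[0,0,0],"angular":[0.1,0.2,-1],"claw":1},{"slide":[0,0,0],"angular":[0.1,0.2,-1],"claw":1},{"slide":[0,0,0],"angular":[0.1,0.2,-1],"claw":1},{"slide":[0,0,0],"angular":[0.1,0.2,-1],"claw":1}]' >/dev/null; python3 st.py
python3 -m inch '[{"slide":[0,0,0],"angular":[0.1,0.2,-1],"claw":1},{"slide":[0,0,0],"angular":[0.1,0.2,-1],"claw":1},{"slide":[0,0,0],"angular":[0.1,0.2,-1],"claw":1},{"slide":[0,0,0],"angular":[0.1,0.2,-1],"claw":1}]' >/dev/null;python3 st.py
python3 - <<'E'
from h import *;from kin import tool
plan([.483,.28,.21],tool(-55,50,1));plan([.557,.175,.17],tool(-60,20,1));plan([.48,.30,.17],tool(-60,20,1))
s=ctrl.get_state();im=ctrl.get_image("wrist");save(im,"w1.png")
T=np.eye(4);T[:3,:3]=R.from_rotvec(s["tool_rot"]).as_matrix();T[:3,3]=s["position"]
P=cloud(im,T@np.array(im["tool_from_camera"])).reshape(-1,3)
for a,b in((.008,.04),(.05,.07),(.07,.095),(.096,.11)):
    q=P[(np.hypot(P[:,0]-.557,P[:,1]-.175)<.06)&(P[:,2]>a)&(P[:,2]<b)];print(len(q),circ(q) if len(q)>8 else "",q.mean(0).round(4))
E
```

```text
q [-0.06  0.65 -1.28  1.63  1.09  1.94  1.47] model err mm [ 47.  15. -13.]
p [0.4814 0.2855 0.2399] x [-0.361 -0.801  0.477] y [-0.871  0.106 -0.481] z [ 0.335 -0.589 -0.736] t 5.9
q [-0.16  0.68 -1.2   1.62  1.15  2.01  1.97] model err mm [ 48.  20. -14.]
p [0.4813 0.2855 0.24  ] x [ 0.084 -0.676  0.732] y [-0.926 -0.324 -0.193] z [ 0.368 -0.662 -0.653] t 6.3
slide [-0.072  0.024  0.096] ang [ 0.098 -0.323 -0.632]
slide [ 0.119 -0.083  0.587] ang [ 0.116  0.686 -0.503]
slide [-0.244  0.04   0.143] ang [ 0.116  0.686 -0.503]
340 [0.5576 0.1758 0.0337] [0.5372 0.194  0.0278]
422 [0.5576 0.176  0.0266] [0.5448 0.1922 0.0601]
547 [0.5576 0.1758 0.0238] [0.5465 0.1905 0.0825]
938 [0.5562 0.1775 0.0156] [0.556  0.1778 0.1002]
```

View pics/w1.png

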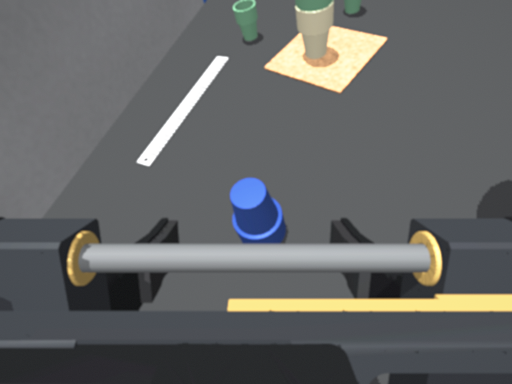

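The picture shows the blue tumbler at (258,210), centred between the fingers, and the fit gives (0.5575, 0.176). I'll move above it with the tool flattened.

```bash
python3 -m inch '[{"slide":[0.1,-0.08,0.5],"angular":[0.1,0.7,-0.5],"claw":1},{"slide":[0.1,-0.08,0.5],"angular":[0.1,0.7,-0.5],"claw":1},{"slide":[0.1,-0.08,0.5],"angular":[0.1,0.7,-0.5],"claw":1},{"slide":[0.1,-0.08,0.5],"angular":[0.1,0.7,-0.5],"claw":1},{"slide":[0.1,-0.08,0.5],"angular":[0.1,0.7,-0.5],"claw":1}]'; python3 st.py
python3 - <<'E'
from h import *;from kin import tool
for d in(20,15):
  T=tool(-60,d,1);plan(np.array([.5575,.176,.17])+.008*T.as_matrix()[:,2],T);plan(np.array([.5575,.176,.03])+.008*T.as_matrix()[:,2],T)
E
```

```text
time: 6.85
position: [0.547, 0.1939, 0.1796]
tool_rot: [1.884, -1.104, 1.324]
ft_force: [0.2, 0.6, 0.7]
grip_width: 0.995
grip_force: 0.0
q [-0.26  0.76 -0.9   1.75  1.39  2.03  2.17] model err mm [ 54.  42. -24.]
p [0.547  0.1939 0.1796] x [ 0.165 -0.296  0.941] y [-0.872 -0.49  -0.001] z [ 0.461 -0.82  -0.339] t 6.85
slide [-0.008 -0.002  0.123] ang [ 0.021 -0.005 -0.01 ]
slide [-0.535 -0.001  0.313] ang [ 0.021 -0.005 -0.01 ]
slide [-0.005 -0.002  0.123] ang [ 0.021  0.161 -0.009]
slide [-0.532 -0.001  0.313] ang [ 0.021  0.161 -0.009]
```

```bash
python3 -m inch '[{"slide":[-0.005,-0.002,0.123],"angular":[0.02,0.13,-0.01],"claw":1},{"slide":[-0.005,-0.002,0.123],"angular":[0.02,0.13,-0.01],"claw":1},{"slide":[-0.14,-0.002,0.17],"angular":[0.02,0.13,-0.01],"claw":1},{"slide":[-0.27,-0.002,0.217],"angular":[0.02,0.13,-0.01],"claw":1},{"slide":[-0.40,-0.001,0.263],"angular":[0.02,0.13,-0.01],"claw":1},{"slide":[-0.45,-0.001,0.281],"angular":[0.02,0.13,-0.01],"claw":1},{"slide":[-0.45,-0.001,0.281],"angular":[0.02,0.13,-0.01],"claw":1}]'; python3 st.py
python3 - <<'E'
from h import *;from kin import tool
T=tool(-60,16,1);plan(np.array([.5575,.176,.032])+.008*T.as_matrix()[:,2],T)
im=ctrl.get_image("scene");save(im,"s2.png",(190,90,350,210),5)
E
```

```text
time: 7.55
position: [0.5601, 0.1714, 0.0483]
tool_rot: [1.838, -1.055, 1.38]
ft_force: [0.2, -0.4, -0.2]
grip_width: 1.002
grip_force: 0.0
q [-0.31  0.98 -0.77  1.76  1.5   1.98  1.99] model err mm [ 66.  52. -42.]
p [0.5601 0.1714 0.0483] x [ 0.142 -0.237  0.961] y [-0.865 -0.502  0.004] z [ 0.481 -0.832 -0.277] t 7.55
slide [-0.068 -0.     0.03 ] ang [-0.002  0.002  0.009]
```

View pics/s2.png

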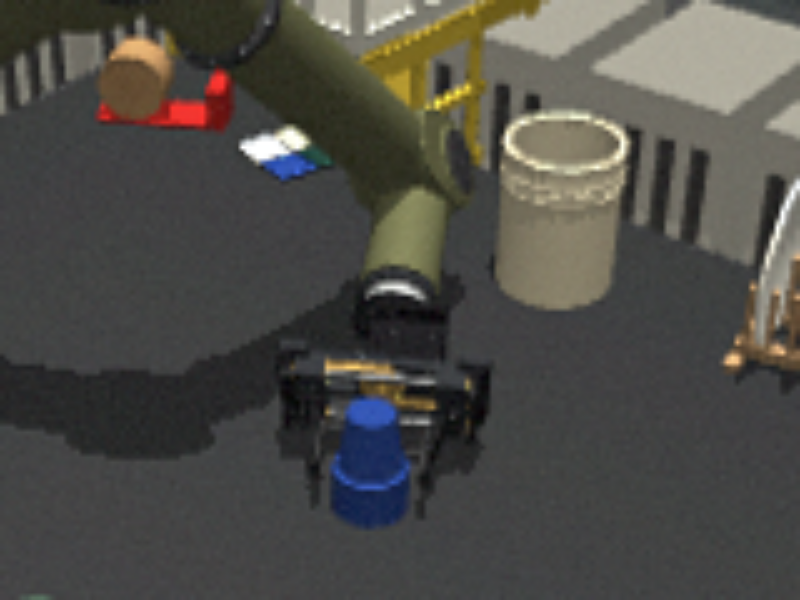

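The fingers straddle the blue band at (370,480) in the crop, and the arm is clear of the crock. I'll finish the descent and grip.

```bash
python3 -m inch '[{"slide":[-0.035,0,0.015],"angular":[0,0,0],"claw":1},{"slide":[-0.068,0,0.03],"angular":[0,0,0],"claw":1},{"slide":[-0.068,0,0.03],"angular":[0,0,0],"claw":1}]' 
python3 -m inch '[{"slide":[0,0,0],"angular":[0,0,0],"claw":0.5},{"slide":[0,0,0],"angular":[0,0,0],"claw":0.5},{"slide":[0,0,0],"angular":[0,0,0],"claw":0.3},{"slide":[0,0,0],"angular":[0,0,0],"claw":0.3},{"slide":[0,0,0],"angular":[0,0,0],"claw":0.3},{"slide":[0,0,0],"angular":[0,0,0],"claw":0.3}]' 25; python3 st.py
```

```text
time: 7.9
position: [0.5617, 0.1677, 0.0294]
tool_rot: [1.836, -1.053, 1.381]
ft_force: [-0.7, -0.4, -0.5]
grip_width: 1.001
grip_force: 0.0
time: 8.5
position: [0.5617, 0.1684, 0.0301]
tool_rot: [1.836, -1.053, 1.383]
ft_force: [-0.2, 0.5, -0.0]
grip_width: 0.778
grip_force: 25.1
q [-0.32  1.01 -0.75  1.76  1.51  1.97  1.97] model err mm [ 67.  52. -44.]
p [0.5617 0.1684 0.0301] x [ 0.141 -0.235  0.962] y [-0.865 -0.502  0.004] z [ 0.482 -0.832 -0.274] t 8.5
```

```bash
python3 - <<'E'
from h import *
s=ctrl.get_state();R0=R.from_rotvec(s["tool_rot"])
o=R0.inv().apply(np.array([.5575,.176,.1])-s["position"]);o[1]=0
np.save("grasp.npy",np.stack([o,R0.inv().apply([0,0,-1])]));print(np.load("grasp.npy").round(4))
E
python3 -m inch '[{"slide":[0.05,0,-0.014],"angular":[0,0,0],"claw":0.3},{"slide":[0.2,0,-0.057],"angular":[0,0,0],"claw":0.3},{"slide":[0.4,0,-0.114],"angular":[0,0,0],"claw":0.3},{"slide":[0.6,0,-0.171],"angular":[0,0,0],"claw":0.3},{"slide":[0.8,0,-0.228],"angular":[0,0,0],"claw":0.3},{"slide":[0.8,0,-0.228],"angular":[0,0,0],"claw":0.3}]'; python3 st.py
python3 -m inch '[{"slide":[0,0,0],"angular":[0,0,1],"claw":0.3},{"slide":[0,0,0],"angular":[0,0,1],"claw":0.3},{"slide":[0,0,0],"angular":[0,0,1],"claw":0.3},{"slide":[0,0,0],"angular":[0,0,1],"claw":0.3}]'>/dev/null
python3 -m inch '[{"slide":[0,0,0],"angular":[0,0,1],"claw":0.3},{"slide":[0,0,0],"angular":[0,0,1],"claw":0.3},{"slide":[0,0,0],"angular":[0,0,1],"claw":0.3},{"slide":[0,0,0],"angular":[0,0,1],"claw":0.3}]'; python3 st.py
```

```text
[[ 0.0648  0.     -0.0275]
 [-0.9617 -0.004   0.2741]]
time: 9.1
position: [0.5628, 0.1702, 0.2452]
tool_rot: [1.835, -1.062, 1.391]
ft_force: [1.0, 0.0, -2.4]
grip_width: 0.779
grip_force: 25.0
q [-0.25  0.64 -0.85  1.76  1.4   2.01  2.28] model err mm [ 46.  42. -18.]
p [0.5628 0.1702 0.2452] x [ 0.132 -0.24   0.962] y [-0.865 -0.503 -0.006] z [ 0.485 -0.831 -0.274] t 9.1
time: 9.9
position: [0.562, 0.1685, 0.237]
tool_rot: [1.257, -2.17, 1.891]
ft_force: [-0.7, -0.0, -1.7]
grip_width: 0.783
grip_force: 25.0
q [-0.28  0.63 -0.81  1.77  1.39  1.99  1.23] model err mm [ 45.  44. -18.]
p [0.562  0.1685 0.237 ] x [-0.68  -0.553  0.482] y [-0.553 -0.045 -0.832] z [ 0.482 -0.832 -0.275] t 9.9
```

```bash

python3 -m inch '[{"slide":[0,0,0],"angular":[0,0,1],"claw":0.3},{"slide":[0,0,0],"angular":[0,0,1],"claw":0.3},{"slide":[0,0,0],"angular":[0,0,1],"claw":0.3},{"slide":[0,0,0],"angular":[0,0,1],"claw":0.3}]'>/dev/null
python3 -m inch '[{"slide":[0,0,0],"angular":[0,0,1],"claw":0.3},{"slide":[0,0,0],"angular":[0,0,1],"claw":0.3},{"slide":[0,0,0],"angular":[0,0,1],"claw":0.3},{"slide":[0,0,0],"angular":[0,0,1],"claw":0.3}]'>/dev/null
python3 -m inch '[{"slide":[0,0,0],"angular":[0,0,1],"claw":0.3},{"slide":[0,0,0],"angular":[0,0,1],"claw":0.3},{"slide":[0,0,0],"angular":[0,0,1],"claw":0.3},{"slide":[0,0,0],"angular":[0,0,1],"claw":0.3}]'>/dev/null
python3 -m inch '[{"slide":[0,0,0],"angular":[0,0,1],"claw":0.3},{"slide":[0,0,0],"angular":[0,0,1],"claw":0.3},{"slide":[0,0,0],"angular":[0,0,1],"claw":0.3},{"slide":[0,0,0],"angular":[0,0,1],"claw":0.3}]'; python3 st.py
cat >> h.py <<'E'
def goal(p,head):
    "tool pose that puts the held tumbler upright with foot centre at p, tool y-axis normal to heading"
    o,a=np.load("grasp.npy");y=np.array([0,1,0.]);y-=a*(a@y);y/=np.linalg.norm(y);A=np.stack([np.cross(y,a),y,a],1)
    h=np.radians(head);Y=np.array([-np.sin(h),np.cos(h),0]);B=np.stack([np.cross(Y,[0,0,1]),Y,[0,0,1]],1)
    Rt=R.from_matrix(B@A.T);return np.array(p)-Rt.apply(o),Rt
E
python3 - <<'E'
from h import *
for h in(-60,-75,-90):
  for z in (.25,.2):
    g=goal([.5745,-.235,z],h);print(h,g[0].round(3),g[1].as_matrix()[:,2].round(2));plan(*g)
g=goal([.56,.05,.25],-60);plan(*g)
E
```

```text
time: 11.5
position: [0.562, 0.1685, 0.237]
tool_rot: [0.954, 1.658, -0.722]
ft_force: [0.4, -0.4, -1.4]
grip_width: 0.776
grip_force: 25.0
q [-0.34  0.6  -0.72  1.77  1.35  1.95 -0.86] model err mm [ 41.  46. -17.]
p [0.562  0.1685 0.237 ] x [-0.139  0.237 -0.961] y [ 0.865  0.501 -0.002] z [ 0.482 -0.832 -0.275] t 11.5
-60 [ 0.579 -0.242  0.32 ] [ 0.48 -0.83  0.27]
slide [-0.718 -0.765  1.309] ang [ 0.003 -1.063 -0.004]
-60 [ 0.579 -0.242  0.27 ] [ 0.48 -0.83  0.27]
slide [-0.526 -0.765  1.364] ang [ 0.003 -1.063 -0.004]
-75 [ 0.577 -0.243  0.32 ] [ 0.25 -0.93  0.27]
slide [-0.718 -0.774  1.308] ang [ 0.51  -1.055 -0.004]
-75 [ 0.577 -0.243  0.27 ] [ 0.25 -0.93  0.27]
slide [-0.525 -0.774  1.363] ang [ 0.51  -1.055 -0.004]
-90 [ 0.575 -0.244  0.32 ] [ 0.   -0.96  0.27]
slide [-0.717 -0.783  1.305] ang [ 1.016 -1.035 -0.004]
-90 [ 0.575 -0.244  0.27 ] [ 0.   -0.96  0.27]
slide [-0.524 -0.783  1.36 ] ang [ 1.016 -1.035 -0.004]
slide [-0.439 -0.244  0.333] ang [ 0.003 -1.063 -0.004]
```

```bash
cat > fit2.py <<'E'
from kin import *
L=[eval(l) for l in open("log")]+D
I=np.eye(3)
def lin2(q):
    o=[r.as_matrix() for r in chain(q,S)]
    return np.concatenate([I[:,2:],o[0][:,:2],o[1],o[2][:,:2],o[3],o[4][:,:2],o[5]],1)
A=np.concatenate([lin2(q) for q,p,r in L]);b=np.concatenate([p for q,p,r in L])
# ridge toward zero offsets for unidentifiable directions
for lam in(1e-3,1e-2):
    x=np.linalg.solve(A.T@A+lam**2*np.eye(A.shape[1]),A.T@b);print(lam,np.abs(A@x-b).max().round(4),x.round(3))
E
python3 fit2.py
python3 -m inch '[{"slide":[-0.2,-0.1,0.15],"angular":[0.1,-0.3,0],"claw":0.3},{"slide":[-0.4,-0.2,0.3],"angular":[0.2,-0.5,0],"claw":0.3},{"slide":[-0.5,-0.3,0.45],"angular":[0.2,-0.8,0],"claw":0.3},{"slide":[-0.6,-0.4,0.6],"angular":[0.3,-1,0],"claw":0.3},{"slide":[-0.7,-0.5,0.75],"angular":[0.3,-1,0],"claw":0.3},{"slide":[-0.7,-0.5,0.8],"angular":[0.3,-1,0],"claw":0.3},{"slide":[-0.7,-0.5,0.8],"angular":[0.3,-1,0],"claw":0.3}]'; python3 st.py
python3 - <<'E'
from h import *
for h in(-60,-75,-90): plan(*goal([.5745,-.235,.23],h))
E
```

```text
0.001 0.0 [ 0.25   0.    -0.008  0.    -0.008  0.468 -0.    -0.005 -0.    -0.005
  0.513 -0.    -0.    -0.    -0.     0.358]
0.01 0.0002 [ 0.249  0.001 -0.008 -0.    -0.008  0.467  0.001 -0.005 -0.    -0.005
  0.512 -0.     0.     0.     0.     0.357]
time: 12.2
position: [0.5729, -0.1092, 0.3525]
tool_rot: [0.788, 1.152, -1.027]
ft_force: [-0.2, 0.2, -2.0]
grip_width: 0.776
grip_force: 25.1
q [-0.34  0.43 -0.17  2.07  1.66  1.91 -0.89] model err mm [ 57.  56. -33.]
p [ 0.5729 -0.1092  0.3525] x [ 0.079 -0.234 -0.969] y [ 0.936  0.352 -0.009] z [ 0.343 -0.906  0.247] t 12.2
slide [ 0.331 -0.162  0.44 ] ang [-0.3   -0.056  0.09 ]
slide [ 0.331 -0.171  0.44 ] ang [ 0.183 -0.053 -0.04 ]
slide [ 0.331 -0.18   0.438] ang [ 0.665 -0.049 -0.17 ]
```

```bash
cat >> kin.py <<'E'
x2=np.array([.25,0,-.008,0,-.008,.468,0,-.005,0,-.005,.513,0,0,0,0,.358])
def fk(q):
    o=chain(q,S);m=[r.as_matrix() for r in o]
    return np.concatenate([np.eye(3)[:,2:],m[0][:,:2],m[1],m[2][:,:2],m[3],m[4][:,:2],m[5]],1)@x2, o[-1]*C
E
python3 -m inch '[{"slide":[0.2,-0.09,0.2],"angular":[0.1,-0.05,-0.04],"claw":0.3},{"slide":[0.3,-0.17,0.4],"angular":[0.18,-0.05,-0.04],"claw":0.3},{"slide":[0.33,-0.17,0.44],"angular":[0.18,-0.05,-0.04],"claw":0.3},{"slide":[0.4,-0.17,0.42],"angular":[0.18,-0.05,-0.04],"claw":0.3},{"slide":[0.4,-0.17,0.42],"angular":[0.18,-0.05,-0.04],"claw":0.3}]'>/dev/null; python3 st.py
cat > look.py <<'E'
from h import *; from kin import fk,ik,S,chain
np.set_printoptions(suppress=True,linewidth=150)
import sys
s=ctrl.get_state();Rt=R.from_rotvec(s["tool_rot"]);T=np.eye(4);T[:3,:3]=Rt.as_matrix();T[:3,3]=s["position"]
o,a=np.load("grasp.npy");print("model foot",(s["position"]+Rt.apply(o)).round(4),"axis",Rt.apply(a).round(3))
W=s["position"]-.358*T[:3,2];print("wrist",W.round(3))
for cam in("wrist","scene","top"):
    im=ctrl.get_image(cam);P=cloud(im,T@np.array(im["tool_from_camera"]) if cam=="wrist" else None)
    hsv=cv2.cvtColor(im["color"],cv2.COLOR_RGB2HSV);ok=im["depth"]>0
    for n,lo,hi in(("blue",(108,120,40),(130,255,255)),("green",(60,40,30),(95,200,255))):
        m=(cv2.inRange(hsv,lo,hi)>0)&ok;p=P[m];p=p[np.hypot(p[:,0]-.5745,p[:,1]+.235)<.07]
        if len(p)<20: print(cam,n,len(p));continue
        print(cam,n,len(p),"z",np.percentile(p[:,2],[1,99]).round(3))
        zs=np.arange(.10,.31,.02)
        for z in zs:
            q=p[(p[:,2]>z)&(p[:,2]<z+.02)]
            if len(q)>25: print("   z%.2f n%d"%(z,len(q)),circ(q))
    save(im,cam+sys.argv[1]+".png")
    if cam!="wrist":
        p=P[ok];p=p[np.linalg.norm(p-W,axis=1)<.12];print(cam,"near wrist n",len(p),"dist pct",np.percentile(np.linalg.norm(p-W,axis=1),[5,20,50]).round(3) if len(p) else "", "minz",p[:,2].min().round(3) if len(p) else "")
E
python3 look.py 3
```

```text
q [-0.2   0.59 -0.06  2.07  1.74  1.82 -1.07] model err mm [-0. -0.  1.]
p [ 0.5802 -0.2363  0.278 ] x [ 0.065 -0.261 -0.963] y [ 0.963  0.269 -0.008] z [ 0.261 -0.927  0.269] t 12.7
model foot [ 0.5772 -0.2277  0.2082] axis [ 0.005 -0.004  1.   ]
wrist [0.487 0.096 0.182]
wrist blue 17733 z [0.208 0.28 ]
   z0.20 n6215 [ 0.5754 -0.2221  0.0163]
   z0.22 n5463 [ 0.5771 -0.228   0.0242]
   z0.24 n2685 [ 0.5775 -0.2296  0.0275]
   z0.26 n3205 [ 0.5772 -0.2278  0.0322]
   z0.28 n165 [ 0.5774 -0.2285  0.0337]
wrist green 0
scene blue 523 z [0.214 0.31 ]
   z0.22 n56 [ 0.5807 -0.2255  0.0234]
   z0.24 n55 [ 0.5811 -0.226   0.0254]
   z0.26 n98 [ 0.5811 -0.2263  0.0314]
   z0.28 n175 [ 0.5815 -0.2267  0.0319]
   z0.30 n120 [ 0.5814 -0.2266  0.0319]
scene green 345 z [0.101 0.152]
   z0.10 n94 [ 0.5783 -0.2356  0.0314]
   z0.12 n152 [ 0.5777 -0.2353  0.0319]
   z0.14 n94 [ 0.5784 -0.2349  0.0321]
scene near wrist n 808 dist pct [0.053 0.06  0.076] minz 0.162
top blue 363 z [0.212 0.313]
   z0.20 n79 [ 0.5768 -0.229   0.0124]
   z0.22 n44 [ 0.5776 -0.2269  0.0195]
   z0.24 n39 [ 0.5767 -0.226   0.0232]
   z0.26 n83 [ 0.5771 -0.2267  0.027 ]
   z0.28 n47 [ 0.5766 -0.2244  0.0318]
   z0.30 n71 [ 0.5766 -0.2251  0.0318]
top green 99 z [0.051 0.284]
   z0.14 n26 [ 0.5719 -0.2348  0.0318]
top near wrist n 988 dist pct [0.051 0.059 0.08 ] minz 0.168
```

View pics/wrist3.png

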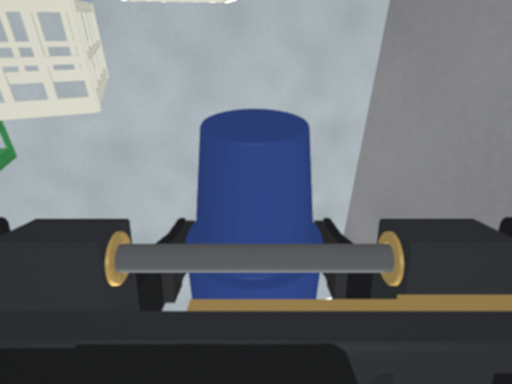

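```bash
python3 - <<'E'
from h import *
plan(*goal([.5732,-.2367,.165],-75))
E
```

```text
slide [ 0.188 -0.036 -0.014] ang [ 0.027 -0.007 -0.011]
```

```bash
python3 -m inch '[{"slide":[0.02,-0.03,0.03],"angular":[0.03,-0.01,-0.01],"claw":0.3},{"slide":[0.1,-0.036,0.01],"angular":[0.03,-0.01,-0.01],"claw":0.3},{"slide":[0.188,-0.036,-0.014],"angular":[0.03,-0.01,-0.01],"claw":0.3},{"slide":[0.188,-0.036,-0.014],"angular":[0.03,-0.01,-0.01],"claw":0.3},{"slide":[0.188,-0.036,-0.014],"angular":[0.03,-0.01,-0.01],"claw":0.3}]'; python3 st.py; python3 look.py 4; python3 - <<'E'
from h import *
for z in(.165,.14,.115,.1,.092):plan(*goal([.5732,-.2367,z],-75))
E
```

```text
time: 13.35
position: [0.5752, -0.2462, 0.2353]
tool_rot: [0.837, 1.092, -1.117]
ft_force: [0.9, 0.0, -1.9]
grip_width: 0.778
grip_force: 25.1
q [-0.18  0.69 -0.05  2.06  1.73  1.84 -1.16] model err mm [-0. -0.  1.]
p [ 0.5752 -0.2462  0.2353] x [ 0.067 -0.269 -0.961] y [ 0.967  0.255 -0.004] z [ 0.246 -0.929  0.277] t 13.35
model foot [ 0.5728 -0.2381  0.1655] axis [-0.001  0.003  1.   ]
wrist [0.487 0.086 0.136]
wrist blue 17718 z [0.165 0.237]
   z0.16 n7024 [ 0.571  -0.2323  0.0165]
   z0.18 n5385 [ 0.5724 -0.2382  0.0245]
   z0.20 n2045 [ 0.5727 -0.2395  0.0275]
   z0.22 n3183 [ 0.5724 -0.2378  0.0323]
   z0.24 n81 [ 0.5724 -0.2384  0.0337]
wrist green 20145 z [0.125 0.148]
   z0.12 n13995 [ 0.5742 -0.2352  0.0336]
   z0.14 n6150 [ 0.5742 -0.2353  0.0338]
scene blue 496 z [0.173 0.267]
   z0.18 n52 [ 0.5747 -0.2368  0.0245]
   z0.20 n44 [ 0.5748 -0.2374  0.0263]
   z0.22 n118 [ 0.5757 -0.2381  0.0318]
   z0.24 n178 [ 0.5759 -0.2381  0.0319]
   z0.26 n82 [ 0.5756 -0.2377  0.0322]
scene green 282 z [0.1   0.165]
   z0.10 n94 [ 0.578  -0.2354  0.0311]
   z0.12 n112 [ 0.578  -0.2355  0.0318]
   z0.14 n68 [ 0.5782 -0.2352  0.032 ]
scene near wrist n 774 dist pct [0.053 0.06  0.076] minz 0.11
top blue 323 z [0.169 0.269]
   z0.16 n88 [ 0.5709 -0.2423  0.0131]
   z0.18 n29 [ 0.5704 -0.2388  0.0207]
   z0.20 n40 [ 0.5703 -0.2393  0.0229]
   z0.22 n75 [ 0.5702 -0.2401  0.0271]
   z0.24 n46 [ 0.5699 -0.2366  0.0318]
   z0.26 n45 [ 0.5706 -0.2377  0.032 ]
top green 101 z [0.05  0.235]
top near wrist n 822 dist pct [0.049 0.058 0.08 ] minz 0.119
slide [ 0.004  0.003 -0.006] ang [-0.008  0.005 -0.003]
slide [ 0.1    0.003 -0.033] ang [-0.008  0.005 -0.003]
slide [ 0.196  0.003 -0.061] ang [-0.008  0.005 -0.003]
slide [ 0.253  0.004 -0.078] ang [-0.008  0.005 -0.003]
slide [ 0.284  0.004 -0.087] ang [-0.008  0.005 -0.003]
```

```bash
python3 - <<'E'
import cv2
a=cv2.imread("pics/scene4.png")[120:250,150:290];b=cv2.imread("pics/top4.png")[150:280,240:380]
cv2.imwrite("pics/m4.png",cv2.resize(cv2.hconcat([a,b]),None,fx=2.8,fy=2.8,interpolation=cv2.INTER_CUBIC))
E
```

```text
(no output)
```

View pics/m4.png

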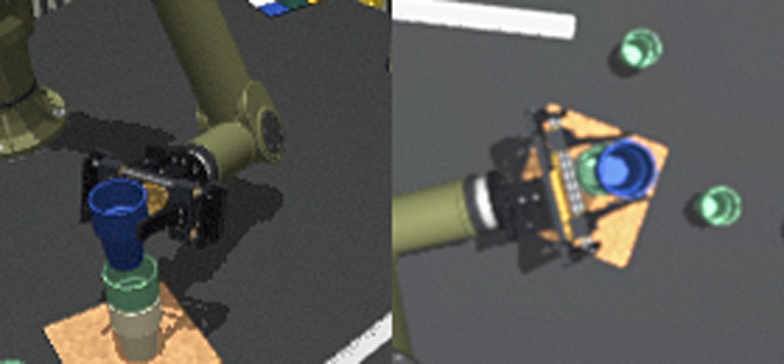

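Left picture: blue at (118,230) is just above the green mouth at (130,270). Both cameras agree that blue needs about (+2, +2.8) mm more.

```bash
python3 - <<'E'
from h import *
for z in(.16,.14,.12,.105,.098):plan(*goal([.5748,-.2353,z],-75))
E
```

```text
slide [ 0.022  0.011 -0.015] ang [-0.008  0.005 -0.003]
slide [ 0.099  0.011 -0.037] ang [-0.008  0.005 -0.003]
slide [ 0.176  0.011 -0.059] ang [-0.008  0.005 -0.003]
slide [ 0.233  0.011 -0.076] ang [-0.008  0.005 -0.003]
slide [ 0.26   0.011 -0.084] ang [-0.008  0.005 -0.003]
```

```bash
python3 -m inch '[{"slide":[0,0.011,-0.009],"angular":[-0.008,0.005,0],"claw":0.3},{"slide":[0.022,0.011,-0.015],"angular":[-0.008,0.005,0],"claw":0.3},{"slide":[0.06,0.011,-0.026],"angular":[-0.008,0.005,0],"claw":0.3},{"slide":[0.1,0.011,-0.037],"angular":[-0.008,0.005,0],"claw":0.3},{"slide":[0.138,0.011,-0.048],"angular":[-0.008,0.005,0],"claw":0.3},{"slide":[0.176,0.011,-0.059],"angular":[-0.008,0.005,0],"claw":0.3},{"slide":[0.176,0.011,-0.059],"angular":[-0.008,0.005,0],"claw":0.3}]'; python3 st.py; python3 look.py 5 | head -20; python3 - <<'E'
from h import *
for z in(.12,.105,.098,.092):plan(*goal([.5748,-.2353,z],-75))
E
```

```text
time: 14.2
position: [0.5767, -0.2439, 0.1862]
tool_rot: [0.835, 1.099, -1.115]
ft_force: [-0.8, 0.1, -1.7]
grip_width: 0.777
grip_force: 25.1
q [-0.18  0.8  -0.05  2.03  1.71  1.85 -1.23] model err mm [-0. -0.  1.]
p [ 0.5767 -0.2439  0.1862] x [ 0.063 -0.265 -0.962] y [ 0.966  0.259 -0.008] z [ 0.251 -0.929  0.273] t 14.2
model foot [ 0.5739 -0.2356  0.1164] axis [ 0.004 -0.001  1.   ]
wrist [0.487 0.089 0.089]
wrist blue 4039 z [0.135 0.194]
   z0.12 n65 [  36.8774 -130.4126  135.1951]
   z0.14 n357 [ 0.5743 -0.2373  0.0279]
   z0.16 n2874 [ 0.5735 -0.2342  0.0306]
   z0.18 n743 [ 0.574  -0.2363  0.0338]
wrist green 18685 z [0.106 0.148]
   z0.10 n7757 [ 0.5742 -0.2354  0.0334]
   z0.12 n8154 [ 0.5742 -0.2354  0.0336]
   z0.14 n2720 [ 0.5741 -0.2352  0.0336]
   z0.16 n54 [ 0.5802 -0.2548  0.0365]
scene blue 410 z [0.15  0.218]
   z0.14 n29 [ 0.5766 -0.2353  0.025 ]
   z0.16 n64 [ 0.5767 -0.2362  0.0289]
   z0.18 n137 [ 0.5773 -0.2356  0.0318]
   z0.20 n179 [ 0.5775 -0.2357  0.0321]
scene green 189 z [0.11  0.152]
   z0.10 n35 [ 0.5767 -0.2343  0.0325]
   z0.12 n87 [ 0.5781 -0.2354  0.0316]
slide [-0.006  0.001  0.001] ang [ 0.001 -0.     0.001]
slide [ 0.052  0.002 -0.015] ang [ 0.001 -0.     0.001]
slide [ 0.079  0.002 -0.023] ang [ 0.001 -0.     0.001]
slide [ 0.102  0.002 -0.03 ] ang [ 0.001 -0.     0.001]
```

```bash
python3 -m inch '[{"slide":[0.02,0.002,-0.005],"angular":[0,0,0],"claw":0.3},{"slide":[0.04,0.002,-0.011],"angular":[0,0,0],"claw":0.3},{"slide":[0.055,0.002,-0.016],"angular":[0,0,0],"claw":0.3},{"slide":[0.07,0.002,-0.02],"angular":[0,0,0],"claw":0.3},{"slide":[0.07,0.002,-0.02],"angular":[0,0,0],"claw":0.3}]'; python3 st.py; python3 look.py 6 | head -18
python3 - <<'E'
from h import *
print(ctrl.get_state()["ft_force"])
for z in(.098,.092):plan(*goal([.5748,-.2353,z],-75))
E
```

```text
time: 14.85
position: [0.5773, -0.2437, 0.1695]
tool_rot: [0.836, 1.098, -1.114]
ft_force: [-0.1, 0.3, -1.0]
grip_width: 0.78
grip_force: 25.1
q [-0.18  0.84 -0.05  2.01  1.71  1.86 -1.26] model err mm [-0. -0.  1.]
p [ 0.5773 -0.2437  0.1695] x [ 0.066 -0.265 -0.962] y [ 0.966  0.259 -0.006] z [ 0.251 -0.929  0.273] t 14.85
model foot [ 0.5747 -0.2354  0.0996] axis [ 0.002 -0.001  1.   ]
wrist [0.488 0.089 0.072]
wrist blue 2998 z [0.154 0.177]
   z0.14 n1713 [ 0.5761 -0.2422  0.0385]
   z0.16 n1277 [ 0.5746 -0.2362  0.0338]
wrist green 11655 z [0.106 0.148]
   z0.10 n6178 [ 0.5741 -0.2349  0.0331]
   z0.12 n5103 [ 0.5743 -0.2355  0.0337]
   z0.14 n365 [ 0.5755 -0.2395  0.0367]
scene blue 360 z [0.151 0.201]
   z0.14 n35 [ 0.5801 -0.2339  0.0288]
   z0.16 n123 [ 0.578  -0.2353  0.0318]
   z0.18 n189 [ 0.5781 -0.2355  0.0322]
scene green 174 z [0.11  0.164]
   z0.10 n36 [ 0.5765 -0.234   0.0328]
   z0.12 n77 [ 0.5762 -0.2336  0.0339]
   z0.14 n58 [ 0.5764 -0.2333  0.0335]
scene near wrist n 1154 dist pct [0.054 0.067 0.086] minz -0.007
[-0.74875638 -0.02839409 -1.77361343]
slide [ 0.009 -0.    -0.003] ang [ 0.001 -0.001  0.001]
slide [ 0.032 -0.    -0.01 ] ang [ 0.001 -0.001  0.001]
```

```bash
python3 -m inch '[{"slide":[0.004,0,-0.001],"angular":[0,0,0],"claw":0.3},{"slide":[0.008,0,-0.002],"angular":[0,0,0],"claw":0.3},{"slide":[0.012,0,-0.003],"angular":[0,0,0],"claw":0.3},{"slide":[0.016,0,-0.005],"angular":[0,0,0],"claw":0.3},{"slide":[0.02,0,-0.006],"angular":[0,0,0],"claw":0.3},{"slide":[0.024,0,-0.007],"angular":[0,0,0],"claw":0.3},{"slide":[0.024,0,-0.007],"angular":[0,0,0],"claw":0.3}]'; python3 st.py
python3 -m inch '[{"slide":[0.003,0,-0.001],"angular":[0,0,0],"claw":0.3},{"slide":[0.003,0,-0.001],"angular":[0,0,0],"claw":0.3}]'; python3 -c "
from h import *
s=ctrl.get_state();o,a=np.load('grasp.npy');print(s['position']+R.from_rotvec(s['tool_rot']).apply(o))"
```

```text
time: 15.7
position: [0.5773, -0.2437, 0.1637]
tool_rot: [0.836, 1.097, -1.114]
ft_force: [-0.1, 1.0, -1.3]
grip_width: 0.779
grip_force: 25.1
q [-0.18  0.85 -0.05  2.01  1.71  1.86 -1.27] model err mm [-0. -0.  1.]
p [ 0.5773 -0.2437  0.1637] x [ 0.066 -0.265 -0.962] y [ 0.966  0.259 -0.005] z [ 0.25  -0.929  0.273] t 15.7
time: 15.9
position: [0.5773, -0.2437, 0.163]
tool_rot: [0.836, 1.097, -1.114]
ft_force: [0.5, 0.2, -1.5]
grip_width: 0.78
grip_force: 25.1
[ 0.57475349 -0.2352946   0.09317054]
```

One row at a time, about 0.5 mm each, until contact.

```bash
python3 -m inch '[{"slide":[0.002,0,-0.0005],"angular":[0,0,0],"claw":0.3},{"slide":[0.002,0,-0.0005],"angular":[0,0,0],"claw":0.3}]'|grep -E "pos|ft"
python3 -m inch '[{"slide":[0.002,0,-0.0005],"angular":[0,0,0],"claw":0.3},{"slide":[0.002,0,-0.0005],"angular":[0,0,0],"claw":0.3}]'|grep -E "pos|ft"
python3 -m inch '[{"slide":[0.002,0,-0.0005],"angular":[0,0,0],"claw":0.3},{"slide":[0.002,0,-0.0005],"angular":[0,0,0],"claw":0.3}]'|grep -E "pos|ft"
```

```text
position: [0.5773, -0.2437, 0.1625]
ft_force: [-0.6, -0.3, -2.6]
position: [0.5774, -0.2437, 0.1621]
ft_force: [0.1, 0.4, -2.2]
position: [0.5774, -0.2437, 0.1621]
ft_force: [-0.3, -0.4, 0.4]
```

```bash
python3 -m inch '[{"slide":[0.002,0,-0.0005],"angular":[0,0,0],"claw":0.3},{"slide":[0.002,0,-0.0005],"angular":[0,0,0],"claw":0.3}]'|grep -E "pos|ft"; python3 st.py; python3 look.py 7|head -16
python3 - <<'E'
import cv2
a=cv2.imread("pics/wrist7.png");b=cv2.imread("pics/scene7.png")[150:260,150:290]
cv2.imwrite("pics/m7.png",cv2.hconcat([cv2.resize(a,(400,300)),cv2.resize(b,(382,300))]))
E
```

```text
position: [0.5774, -0.2437, 0.1621]
ft_force: [0.4, -0.7, 3.2]
q [-0.18  0.86 -0.05  2.    1.71  1.86 -1.27] model err mm [-0. -0.  1.]
p [ 0.5774 -0.2437  0.1621] x [ 0.068 -0.267 -0.961] y [ 0.966  0.259 -0.004] z [ 0.25  -0.928  0.276] t 16.7
model foot [ 0.5749 -0.2355  0.0922] axis [-0.001  0.001  1.   ]
wrist [0.488 0.089 0.063]
wrist blue 1817 z [0.15  0.171]
   z0.14 n1468 [ 0.5746 -0.2359  0.0336]
   z0.16 n349 [ 0.5746 -0.2359  0.0337]
wrist green 9596 z [0.106 0.149]
   z0.10 n5529 [ 0.5742 -0.2349  0.0331]
   z0.12 n2731 [ 0.5743 -0.2355  0.0337]
   z0.14 n1333 [ 0.5754 -0.2398  0.038 ]
scene blue 342 z [0.147 0.193]
   z0.14 n63 [ 0.5779 -0.2357  0.0309]
   z0.16 n147 [ 0.578  -0.2356  0.032 ]
   z0.18 n132 [ 0.5777 -0.2354  0.0321]
scene green 148 z [0.11  0.157]
   z0.10 n32 [ 0.577  -0.2346  0.0327]
   z0.12 n77 [ 0.5759 -0.2342  0.0335]
```

View pics/m7.png

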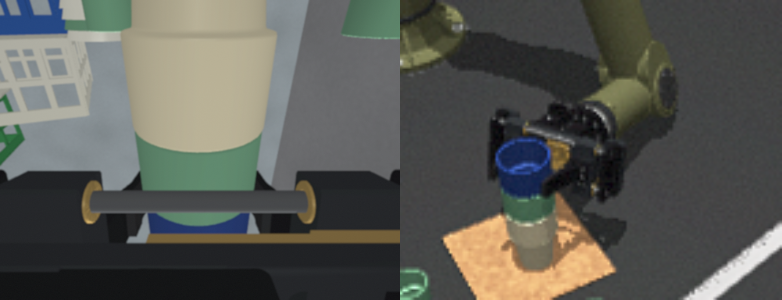

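The left picture shows the green rim meeting the blue band at (200,220) with no gap. The right one shows blue at (525,165) standing straight on the stack. Now I release and retreat horizontally.

```bash
python3 -m inch '[{"slide":[0,0,0],"angular":[0,0,0],"claw":0.65},{"slide":[0,0,0],"angular":[0,0,0],"claw":0.75},{"slide":[0,0,0],"angular":[0,0,0],"claw":1},{"slide":[0,0,0],"angular":[0,0,0],"claw":1},{"slide":[0,0,0],"angular":[0,0,0],"claw":1},{"slide":[0,0,0],"angular":[0,0,0],"claw":1}]'; python3 look.py 8|sed -n 3,16p
python3 -m inch '[{"slide":[-0.02,0,-0.06],"angular":[0,0,0],"claw":1},{"slide":[-0.05,0,-0.16],"angular":[0,0,0],"claw":1},{"slide":[-0.09,0,-0.3],"angular":[0,0,0],"claw":1},{"slide":[-0.13,0,-0.44],"angular":[0,0,0],"claw":1},{"slide":[-0.25,0,-0.55],"angular":[0,0,0],"claw":1},{"slide":[-0.4,0,-0.6],"angular":[0,0,0],"claw":1},{"slide":[-0.4,0,-0.6],"angular":[0,0,0],"claw":1},{"slide":[-0.4,0,-0.6],"angular":[0,0,0],"claw":1},{"slide":[-0.4,0,-0.6],"angular":[0,0,0],"claw":1}]'; python3 look.py 9
python3 - <<'E'
import cv2
a=cv2.imread("pics/wrist9.png");b=cv2.imread("pics/scene9.png")
cv2.imwrite("pics/m9.png",cv2.hconcat([cv2.resize(a,(400,300)),cv2.resize(b,(400,300))]))
E
```

```text
time: 17.45
position: [0.5773, -0.2437, 0.1609]
tool_rot: [0.836, 1.097, -1.114]
ft_force: [-0.0, 0.1, -0.8]
grip_width: 0.993
grip_force: 0.0
wrist blue 2030 z [0.15  0.176]
   z0.14 n1385 [ 0.5746 -0.2359  0.0337]
   z0.16 n642 [ 0.5746 -0.236   0.0337]
wrist green 9310 z [0.106 0.148]
   z0.10 n5450 [ 0.5741 -0.2349  0.0331]
   z0.12 n2494 [ 0.5742 -0.2355  0.0337]
   z0.14 n1365 [ 0.5741 -0.2352  0.0335]
scene blue 357 z [0.148 0.193]
   z0.14 n70 [ 0.5786 -0.2358  0.0308]
   z0.16 n155 [ 0.5778 -0.2353  0.0319]
   z0.18 n132 [ 0.5779 -0.2349  0.032 ]
scene green 145 z [0.112 0.152]
   z0.10 n33 [ 0.5761 -0.2344  0.0334]
   z0.12 n72 [ 0.5771 -0.2348  0.033 ]
time: 18.5
position: [0.5328, -0.0784, 0.2157]
tool_rot: [0.836, 1.097, -1.115]
ft_force: [-0.6, -0.4, 0.0]
grip_width: 0.994
grip_force: 0.0
model foot [ 0.5302 -0.0701  0.1459] axis [ 0.002 -0.     1.   ]
wrist [0.443 0.254 0.118]
wrist blue 3514 z [0.15 0.19]
   z0.14 n990 [ 0.5742 -0.2358  0.0335]
   z0.16 n1699 [ 0.5743 -0.2358  0.0336]
   z0.18 n825 [ 0.5742 -0.2358  0.0338]
wrist green 4840 z [0.106 0.148]
   z0.10 n1741 [ 0.574  -0.2353  0.0333]
   z0.12 n2233 [ 0.574  -0.2355  0.0336]
   z0.14 n866 [ 0.574  -0.2356  0.0337]
scene blue 355 z [0.146 0.194]
   z0.14 n72 [ 0.5787 -0.2357  0.0314]
   z0.16 n150 [ 0.578  -0.2356  0.0321]
   z0.18 n133 [ 0.578  -0.2351  0.0322]
scene green 155 z [0.108 0.151]
   z0.10 n34 [ 0.5757 -0.2343  0.0334]
   z0.12 n79 [ 0.5763 -0.2339  0.0335]
   z0.14 n42 [ 0.577  -0.2352  0.033 ]
scene near wrist n 594 dist pct [0.052 0.06  0.08 ] minz -0.002
top blue 268 z [0.094 0.196]
   z0.10 n46 [ 0.5719 -0.2398  0.017 ]
   z0.12 n31 [ 0.5728 -0.2359  0.0229]
   z0.14 n69 [ 0.5728 -0.2368  0.0268]
   z0.16 n34 [ 0.5721 -0.2339  0.0319]
   z0.18 n32 [ 0.5719 -0.2343  0.0313]
top green 26 z [0.12  0.154]
top near wrist n 702 dist pct [0.049 0.058 0.082] minz 0.099
```

View pics/m9.png

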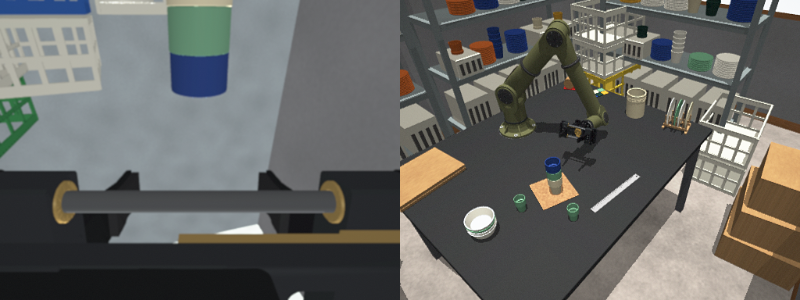

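The stack of three stands upright at (553,175) in the right picture. The blue rim is near z = 0.192 and coaxial with green to within 0.5 mm, the gripper is clear, and nothing else has moved. Handing in.

```bash
python3 -c "
from bench import ctrl
print(ctrl.close_job())"
```

```text
the job is handed in; nothing more can be done
None
```

The blue tumbler is mouth-up and fully home in the green one. The nested stack of three stands upright and free on the mat, and the job is handed in at about 18.7 s of robot time; no verdict came back.

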